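# Part the brass bag clasp and sort its halves

## Robot

A 6-joint arm with a two-finger parallel gripper is mounted at the origin on the work surface. World frame = base frame: x ahead of the robot, y to its left, z up, the work surface at z = 0. Lengths are in m, angles in rad, forces in N, time in s.
With the tool pointing down it reaches from about 0.15 to 0.775 m from the base axis. Payload 6.1 kg.
Tool frame: the origin (TCP) lies on the front face of the gripper's body, between the roots of the fingers; the fingertips stand manip.tcp_to_tips ahead of it and the grasp point (between the pads) lies 54 mm ahead of it (manip.tcp_to_tips is the distance from the TCP to the fingertips, in m); y points along the fingers, z is the direction in which the jaws open and shut, and the axes are right-handed (so a half turn about y gives the same grasp; the last joint's range is limited). The gripper opens to 85 mm and grips with 20 to 120 N. Pads are 22 mm wide; open, the fingers measure 114 mm over their backs; the gripper's body (76 mm by 85 mm) begins 54 mm behind the grasp point. The pads swing forward as they close: fully open they stand 13 mm farther back than shut.
Start: joints at [1.153, 0.126, -0.04, 1.405, 0, 1.571], TCP at [0.213, 0.48, 0.304] pointing down, gripper open.
Joint ranges: [-2.72, 2.72], [-0.95, 1.95], [-1.27, 1.35], [-1.78, 2.02], [-1.46, 1.47], [-3.14, 3.14]. Speed limits (rad/s): [2.39, 2.39, 3.01, 3.14, 3.14, 3.14].

## Interface

Orientations are given as a rotation vector (axis times angle).
In Python, from station import manip, camera, ticket gives the robot as it stands.
- The arm moves only by the tool step_arm, never from a script. Its argument "motion" is a list of rows, each a list of 7 numbers: the shift along the tool's x, y, z in mm, then the turn, a rotation vector about the tool's x, y, z in rad, then the gripper command: -1 is fully open, 1 is shut, values between are in proportion. A call has 1 to 12 rows; each row shifts and turns the pose as measured when the row begins, along the tool's axes as they then stand; what a row does not reach is not made up. A row lasts 1/12 s, in which the tool goes at most 41.7 mm and 7.16 degrees, less where a joint would pass 70% of its speed; a pose out of reach is approached as far as the arm can. A call with a gripper value outside its range is refused whole. The fingers move at their own pace and stop on an object; "force" is the grip in N (left out, the last holds). Time passes only in rows, so rows that do not move let the fingers close. It gives the time, the measured TCP pose, the force and the opening at its end, in the units of the state.
- manip.read_state(): the state, without advancing time (a new reading comes with each control period).
- camera(name): name is "scene" or "side" or "wrist"; returns a dict with "pixels" (400x640x3 uint8, red, green, blue), "K" (3x3 intrinsics, pixels), "extrinsics" (4x4, takes a point from world to camera coordinates); the wrist camera has in their place "tool_from_camera" (4x4, takes a point from camera to tool coordinates, whose origin is the TCP and whose axes are the tool frame's). Camera axes: x right, y down, z forward; pixel columns grow to the right and rows downward; lengths in m; the calibration is good to about 2 mm. A picture is of the moment at which its call begins: read the wrist's pose just before it. There is no depth.
- ticket.hand_in(): hands the job in, once; it reports no verdict.
The state is a dict: "clock": time; "joints": joint angles; "qd": joint speeds; "tau": joint torques, N m; "position": TCP position; "orientation": TCP orientation; "contact_force": force on the tool from outside, world axes, zero at the start; "ft_torque": the same for the moment, N m; "gripper_width": opening from 0.0 (shut) to 1.0 (fully open).
Only numpy, scipy, OpenCV 4.12 (cv2) and the standard library are available. Lean on these libraries where they do the work, as an engineer would, in place of code of your own. Each camera call takes 0.05 s, during which the arm holds its last target.

## Task

Take the brass clasp apart: twist its toggle counter-clockwise (seen from above) out from under the two hooks of its plate and lift it out. Put the brass toggle in the orange compartment of the sorting tray and the brass hook plate in the blue one. Leave the steel clasp where it is.

Things in the scene. Friction and masses are not known exactly. Their poses are not given: they have to be found in the camera images.
- plate: Brass plate 80x40x12 mm (x,y,z), 0.30 kg, loose and flat on a fixed pale board 12 mm high. Origin: centre of underside. Two inverted-L hooks, tops at z=27, arm undersides z=22: one at x=20..32, upright y=-15..-9, arm to y=+5; the other at x=-32..-20, upright y=9..15, arm to y=-5. Middle clear: once the toggle is out, grip it across its 40 mm width, fingertips near the board.
- toggle: Brass inverted T, 0.11 kg, upright on plate. Origin: centre of underside, 12 mm above plate's; z up. Crossbar 64x10x7 mm (x,y,z), about along plate x, ends under hook arms; blade 28 (x) by 10 (y) mm, top at z=48. Some 30 degrees counter-clockwise from above frees it, 60-90 is ample; then lift; clockwise is blocked. Grip the blade across y, fingertips above z=15 to turn clear of the hooks.
- sorter: Fixed tray of two open compartments, 300x170 mm (x,y), walls 45 mm high, 4 mm thick, floor 4 mm. Origin: centre of underside, on the table; x along its length, away from the robot. Blue compartment centred at x=-75 mm (nearer the robot), orange at x=+75; each 142x162 mm inside. Left or right of the board; a closed white-lidded case stands on the other side.
- steel_clasp: Bystander to leave alone: silver steel clasp, same shape and size as the closed brass one (80x40 mm, 60 mm high), here all one piece, loose on the board beside it. Origin: centre of the underside of its plate; x along its length. Also about: a thread spool beyond the board, a utility knife on its near side.
There are look-alikes about, which are no part of the job. Of the things that look like the toggle, the middle-sized one is meant.

How it is judged:
By the outcome, as a careful person would: the job done as asked, in the order asked, and still so for the second after the job is handed in, with the robot touching nothing.
It also fails if it takes over 58 s, if anything falls off the work surface, if the arm or the gripper's body presses on something with over 40 N, if the wrist force passes 120 N, or if a joint passes its speed limit or range.

## Working session

There is one attempt and no reset: what is moved stays moved. The work goes in short steps, Python scripts to look and compute and a tool call to move; the robot and the scene stay as the last step left them, time stands still between calls to the robot, and variables do not carry over. Pictures are saved under pics/ and viewed, and the job is handed in when it is done.

Besides the shell and the picture viewer there is one more tool, called after "Request:" by a JSON object that holds its "method" and its "body". step_arm: Moves the arm, as the interface text tells. Its arguments: {"type":"object","properties":{"motion":{"type":"array","items":{"type":"array","items":{"type":"number"}}},"force":{"type":"number"}},"required":["motion"]}

```bash
mkdir -p pics; ls; python3 - <<'E'
from station import manip, camera, ticket
import cv2
print(manip.read_state(), manip.tcp_to_tips)
for n in ["scene","side","wrist"]:
    c=camera(n); cv2.imwrite(f"pics/{n}0.png",c["pixels"][:,:,::-1])
    print(n,c["K"],c.get("extrinsics",c.get("tool_from_camera")))
E
```

```text
pics
{'clock': 0.0, 'joints': array([ 1.15298711e+00,  1.26379626e-01, -4.06133159e-02,  1.40539797e+00,
        1.23491221e-05,  1.57082782e+00]), 'qd': array([-1.39120425e-03, -2.05308552e-05,  8.00402790e-04, -7.56367709e-04,
        6.04444632e-04,  5.43695768e-04]), 'tau': array([ 8.28908887e-04, -4.35915756e+01,  3.52925205e+01,  1.73480163e-02,
        8.04256229e-05,  5.63009905e-07]), 'position': array([0.21290177, 0.47957207, 0.30312614]), 'orientation': array([-1.54739807,  0.32808001, -0.32753828]), 'contact_force': array([ 0.41356573, -0.09066249,  0.62403647]), 'ft_torque': array([-0.00024376, -0.02781815, -0.00754328]), 'gripper_width': 0.9958792650489137} 0.0726
scene [[384.51241539   0.         316.17223373]
 [  0.         384.51241539 200.22840598]
 [  0.           0.           1.        ]] [[ 0.70363704  0.71054475  0.00459124 -0.36872048]
 [ 0.54692313 -0.53745853 -0.64188271 -0.25450982]
 [-0.45361878  0.45416351 -0.76678909  1.08425851]
 [ 0.          0.          0.          1.        ]]
side [[431.68601288   0.         328.64966039]
 [  0.         431.68601288 202.88638874]
 [  0.           0.           1.        ]] [[ 0.77075764 -0.63692273  0.01618941 -0.40466024]
 [-0.47822139 -0.59512529 -0.64585617  0.3088596 ]
 [ 0.4209952   0.49005646 -0.76328743  0.67282874]
 [ 0.          0.          0.          1.        ]]
wrist [[283.76117855   0.         320.61231184]
 [  0.         283.76117855 194.69130955]
 [  0.           0.           1.        ]] [[-6.79907003e-04  9.62573708e-01  2.71019176e-01 -6.80405306e-02]
 [ 3.74367637e-04 -2.71018974e-01  9.62573932e-01 -6.96906510e-02]
 [ 9.99999699e-01  7.55921566e-04 -1.76088746e-04 -1.68135662e-04]
 [ 0.00000000e+00  0.00000000e+00  0.00000000e+00  1.00000000e+00]]
```

View pics/scene0.png

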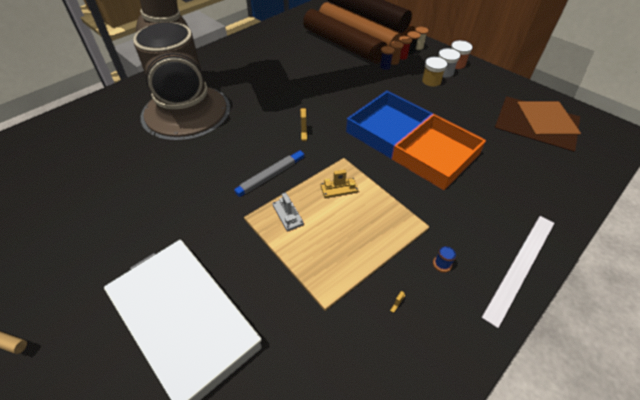

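View pics/side0.png

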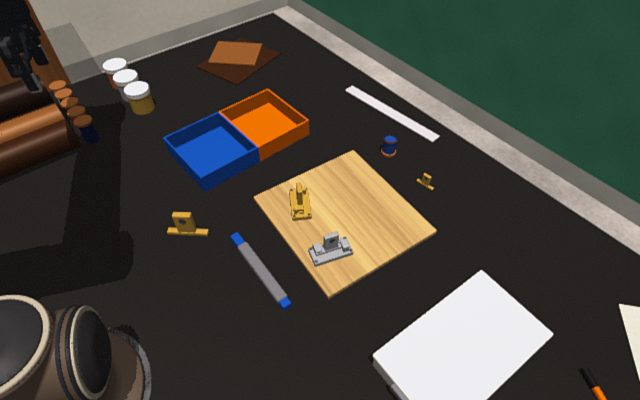

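View pics/wrist0.png

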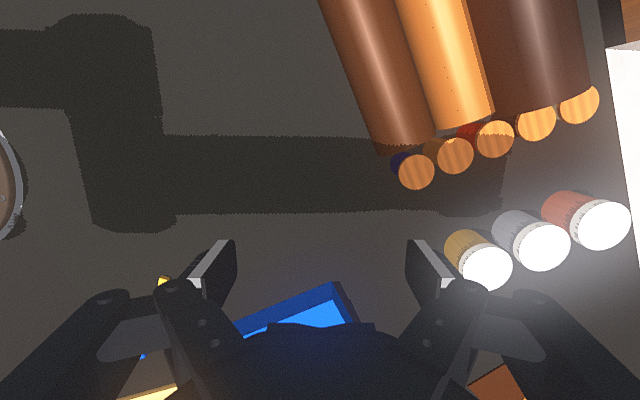

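Things that look like the toggle:
- A larger loose one at scene (304,123), side (187,225).
- A small loose one at scene (398,300), side (426,181).
- The one in the brass clasp at scene (339,185), side (300,200).
- The steel clasp at scene (288,212), which is silver.

The one in the brass clasp should be the middle-sized one. I'll check it in close crops.

```bash
python3 - <<'E'
import cv2,numpy as np
a=cv2.imread("pics/scene0.png")[155:235,260:370]; b=cv2.imread("pics/side0.png")[170:270,270:370]
a=cv2.resize(a,None,fx=7,fy=7,interpolation=cv2.INTER_CUBIC);b=cv2.resize(b,None,fx=6,fy=6,interpolation=cv2.INTER_CUBIC)
cv2.imwrite("pics/sc1.png",a);cv2.imwrite("pics/si1.png",b)
E
```

```text
(no output)
```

View pics/sc1.png

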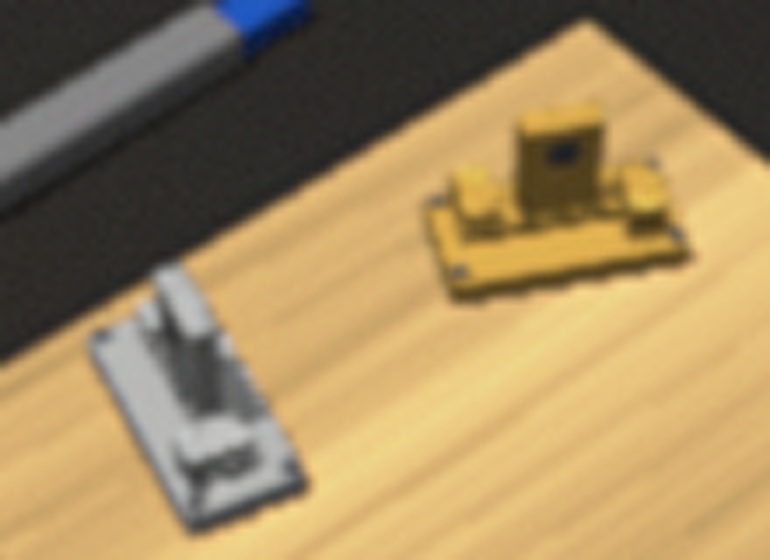

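View pics/si1.png

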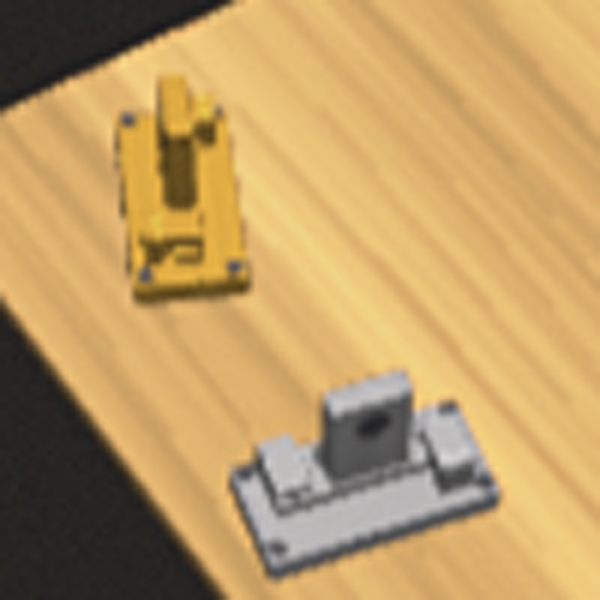

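```bash
cat > h.py <<'E'
import numpy as np, cv2
from scipy.spatial.transform import Rotation as R
from station import manip, camera, ticket
def ray(c,uv,z):
    E=c["extrinsics"];K=c["K"];Rm=E[:3,:3];C=-Rm.T@E[:3,3]
    d=Rm.T@np.linalg.inv(K)@np.array([uv[0],uv[1],1.]);s=(z-C[2])/d[2];return C+s*d
def proj(c,P):
    E=c["extrinsics"];q=E[:3,:3]@np.asarray(P)+E[:3,3];q=c["K"]@q;return q[:2]/q[2]
def rot(): return R.from_rotvec(manip.read_state()["orientation"])
def wcam(pos,rv,c):
    # make extrinsics for wrist camera
    T=np.eye(4);T[:3,:3]=R.from_rotvec(rv).as_matrix();T[:3,3]=pos
    c=dict(c);c["extrinsics"]=np.linalg.inv(T@c["tool_from_camera"]);return c
def snap(name,fn,crop=None,f=1):
    s=manip.read_state();c=camera(name)
    if name=="wrist": c=wcam(s["position"],s["orientation"],c)
    im=c["pixels"][:,:,::-1]
    if crop: x0,y0,x1,y1=crop; im=im[y0:y1,x0:x1]
    im=cv2.resize(np.ascontiguousarray(im),None,fx=f,fy=f,interpolation=cv2.INTER_CUBIC)
    cv2.imwrite("pics/"+fn,im);return c
def un(p,off,f): return [(p[0]+.5)/f-.5+off[0],(p[1]+.5)/f-.5+off[1]]
E
python3 - <<'E'
from h import *
sc=snap("scene","sc2.png",(335,80,495,195),5);si=snap("side","si2.png",(155,80,315,195),5)
np.set_printoptions(precision=4,suppress=True)
print("plate")
for p in [(452,287),(690,247),(428,208),(665,168)]: print("sc",ray(sc,un(p,(260,155),7),.024))
for p in [(120,122),(226,110),(248,280),(135,288)]: print("si",ray(si,un(p,(270,170),6),.024))
print("blade")
for p in [(517,122),(603,122),(525,107),(598,103)]: print("sc",ray(sc,un(p,(260,155),7),.072))
for p in [(158,78),(186,75),(191,130),(163,137)]: print("si",ray(si,un(p,(270,170),6),.072))
R0=rot().as_matrix();print(R0)
E
```

```text
plate
sc [0.5113 0.0373 0.024 ]
sc [0.5529 0.1037 0.024 ]
sc [0.4822 0.0558 0.024 ]
sc [0.5242 0.1239 0.024 ]
si [0.5175 0.1242 0.024 ]
si [0.5509 0.1049 0.024 ]
si [0.5087 0.038  0.024 ]
si [0.4765 0.0595 0.024 ]
blade
sc [0.5065 0.0694 0.072 ]
sc [0.5251 0.0883 0.072 ]
sc [0.5038 0.0758 0.072 ]
sc [0.5185 0.0933 0.072 ]
si [0.516  0.0959 0.072 ]
si [0.5243 0.0911 0.072 ]
si [0.5104 0.07   0.072 ]
si [0.5012 0.0733 0.072 ]
[[ 0.914  -0.0003  0.4058]
 [-0.4058 -0.0007  0.914 ]
 [ 0.     -1.     -0.0007]]
```

View pics/sc2.png

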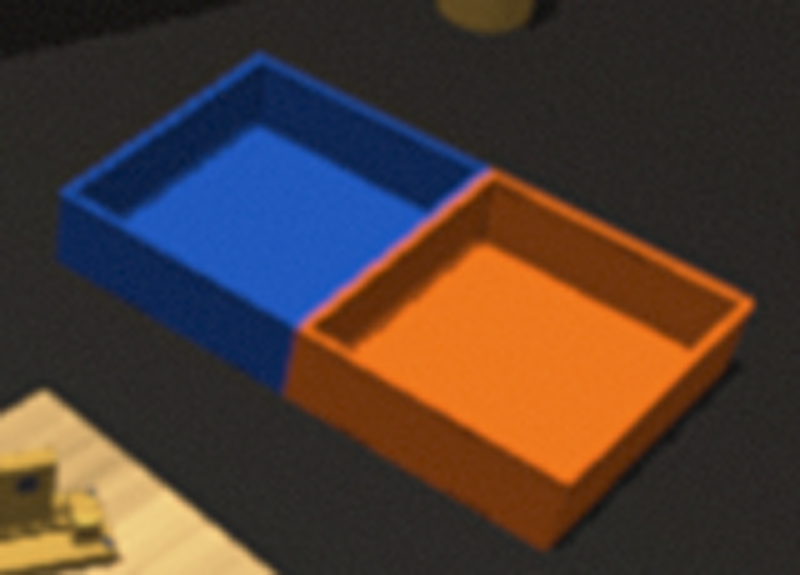

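View pics/si2.png

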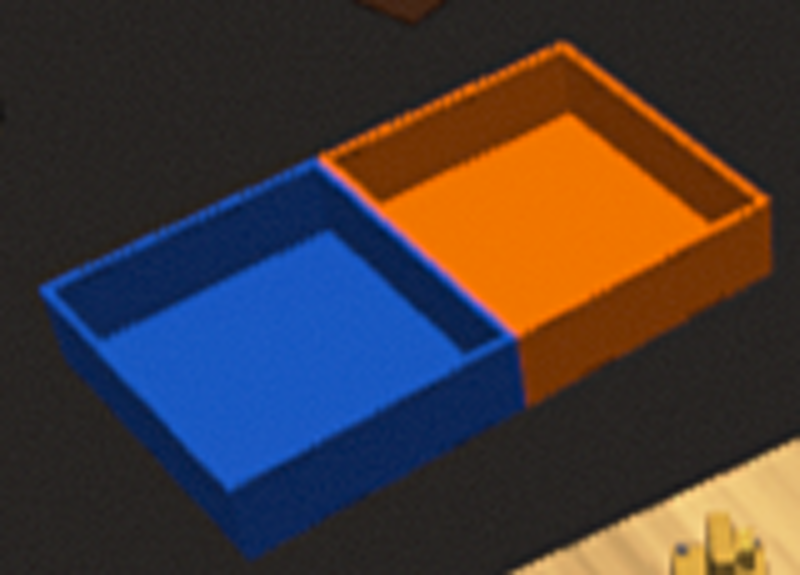

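```bash
python3 - <<'E'
from h import *
np.set_printoptions(precision=4,suppress=True)
sc=camera("scene");si=camera("side")
print("tray: blue robot-side / far corners")
for p in [(262,52),(62,195),(753,303),(572,488)]: print("sc",ray(sc,un(p,(335,80),5),.045 if p[0]!=572 else .004))
for p in [(40,290),(565,40),(770,200),(232,490)]: print("si",ray(si,un(p,(155,80),5),.045 if p[0]!=232 else .004))
print("steel",ray(si,un((365,510),(270,170),6),.024),ray(sc,un((200,410),(260,155),7),.024))
E
```

```text
tray: blue robot-side / far corners
sc [0.3743 0.4262 0.045 ]
sc [0.3816 0.2526 0.045 ]
sc [0.6746 0.4322 0.045 ]
sc [0.6676 0.3031 0.004 ]
si [0.374  0.4248 0.045 ]
si [0.6765 0.437  0.045 ]
si [0.6801 0.2657 0.045 ]
si [0.393  0.2953 0.004 ]
steel [ 0.4799 -0.0593  0.024 ] [ 0.4921 -0.0526  0.024 ]
```

Request:
{"method": "step_arm", "body": {"motion": [[36, 0, -20, 0, 0, 0, -1], [36, 0, -20, 0, 0, 0, -1], [36, 0, -20, 0, 0, 0, -1], [36, 0, -20, 0, 0, 0, -1], [36, 0, -20, 0, 0, 0, -1], [36, 0, -20, 0, 0, 0, -1], [36, 0, -20, 0, 0, 0, -1], [36, 0, -20, 0, 0, 0, -1], [36, 0, -20, 0, 0, 0, -1], [36, 0, -20, 0, 0, 0, -1], [36, 0, -20, 0, 0, 0, -1], [36, 0, -20, 0, 0, 0, -1]]}}

```text
clock: 1.35
position: [0.5136, 0.0844, 0.303]
orientation: [-1.544, 0.313, -0.316]
contact_force: [1.3, 1.6, 0.4]
gripper_width: 0.997
```

Request:
{"method": "step_arm", "body": {"motion": [[0, 0, 0, 0, 0.12, 0, -1], [0, 0, 0, 0, 0.12, 0, -1], [0, 0, 0, 0, 0.12, 0, -1], [0, 0, 0, 0, 0.12, 0, -1], [0, 0, 0, 0, 0.12, 0, -1], [0, 0, 0, 0, 0.12, 0, -1], [0, 0, 0, 0, 0.12, 0, -1], [0, 0, 0, 0, 0.12, 0, -1], [0, 0, 0, 0, 0.12, 0, -1], [0, 0, 0, 0, 0.12, 0, -1], [0, 0, 0, 0, 0.12, 0, -1], [0, 0, 0, 0, 0.12, 0, -1]]}}

```text
clock: 2.35
position: [0.5191, 0.0741, 0.3007]
orientation: [-1.033, 1.449, -1.449]
contact_force: [-0.0, -0.2, 0.3]
gripper_width: 1.003
```

```bash
python3 - <<'E'
from h import *
c=snap("wrist","w1.png")
print(rot().as_matrix().round(3)); s=manip.read_state(); print(s["joints"].round(3),s["position"])
E
```

```text
[[-0.331  0.001  0.944]
 [-0.944  0.    -0.331]
 [-0.001 -1.     0.001]]
[ 0.142  0.124 -0.049  1.397  0.     2.049] [0.51908044 0.0740486  0.30074655]
```

View pics/w1.png

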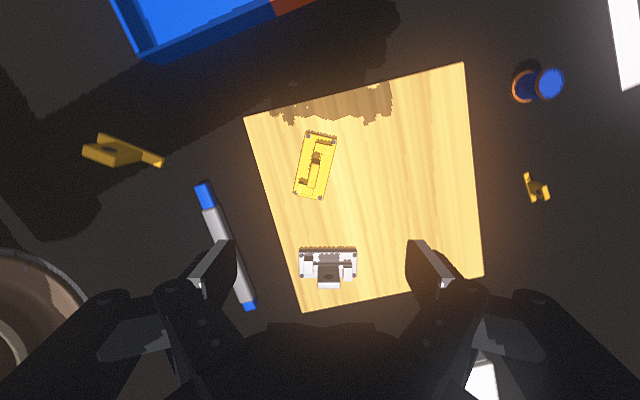

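```bash
python3 - <<'E'
from h import *
c=snap("wrist","w2.png",(275,110,355,215),5.5)
E
```

```text
(no output)
```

View pics/w2.png

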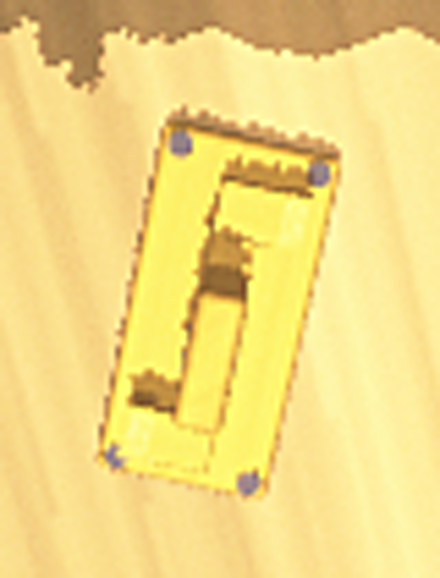

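```bash
python3 - <<'E'
from h import *
np.set_printoptions(precision=4,suppress=True)
s=manip.read_state();c=wcam(s["position"],s["orientation"],camera("wrist"))
for z,L in [(.024,[(165,126),(337,160),(262,493),(102,460)]),(.072,[(197,293),(244,298),(222,430),(175,425)])]:
    P=np.array([ray(c,un(p,(275,110),5.5),z) for p in L]);print(P,P.mean(0))
    d=(P[0]+P[1]-P[2]-P[3])/2;w=(P[1]+P[2]-P[0]-P[3])/2;print(np.linalg.norm(d),np.linalg.norm(w),np.degrees(np.arctan2(d[1],d[0])),np.degrees(np.arctan2(w[1],w[0])))
E
```

```text
[[0.5172 0.1256 0.024 ]
 [0.5504 0.1067 0.024 ]
 [0.5108 0.04   0.024 ]
 [0.4784 0.0593 0.024 ]] [0.5142 0.0829 0.024 ]
0.07722669836194161 0.0379263339163329 59.45621332543454 -30.189865107147213
[[0.5159 0.0957 0.072 ]
 [0.5241 0.0919 0.072 ]
 [0.5116 0.0684 0.072 ]
 [0.5032 0.0724 0.072 ]] [0.5137 0.0821 0.072 ]
0.026597348791342283 0.009206973356944466 61.673355108740225 -24.832556327881218
```

Request:
{"method": "step_arm", "body": {"motion": [[-4, 0, -8, 0, 0.1, 0, 0], [0, 0, 0, 0, 0.09, 0, 0], [0, 35, 0, 0, 0, 0, 0], [0, 35, 0, 0, 0, 0, 0], [0, 35, 0, 0, 0, 0, 0], [0, 30, 0, 0, 0, 0, 0], [0, 0, 0, 0, 0, 0, 0]]}}

```text
clock: 3.08
position: [0.5147, 0.0811, 0.1644]
orientation: [-0.923, 1.558, -1.564]
contact_force: [-1.5, -0.4, -1.0]
gripper_width: 0.501
```

```bash
cat > tgt.py <<'E'
import sys
from h import *
np.set_printoptions(precision=4,suppress=True)
# target x y z az(deg) -> tool-frame delta
x,y,z,az=map(float,sys.argv[1:5])
s=manip.read_state();M=R.from_rotvec(s["orientation"]).as_matrix()
a=np.radians(az);zz=np.array([np.cos(a),np.sin(a),0]);yy=np.array([0,0,-1.]);T=np.stack([np.cross(yy,zz),yy,zz],1)
d=np.array([x,y,z])-s["position"]
print("pos",s["position"],"az",np.degrees(np.arctan2(M[1,2],M[0,2])),"tool d now(mm)",M.T@d*1e3,"after turn",T.T@d*1e3,"turn",R.from_matrix(M.T@T).as_rotvec(),"F",s["contact_force"],"w",s["gripper_width"],"t",s["clock"])
E
python3 tgt.py .514 .082 .117 -30.5
python3 -c "
from h import *
snap('wrist','w3.png')"
```

```text
pos [0.5147 0.0811 0.1644] az -28.318174048630357 tool d now(mm) [-0.1771 47.3557 -1.386 ] after turn [-0.4351 47.3631 -1.0322] turn [-0.0077  0.0381 -0.0064] F [-1.4934 -0.3775 -0.9693] w 0.5007278870906635 t 3.0833
```

View pics/w3.png

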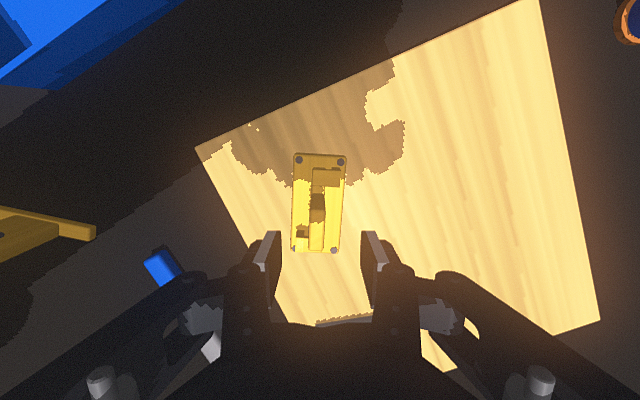

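Request:
{"method": "step_arm", "body": {"motion": [[0, 20, -1, -0.008, 0.038, -0.006, 0], [0, 18, 0, 0, 0, 0, 0], [0, 9, 0, 0, 0, 0, 0], [0, 0, 0, 0, 0, 0, 0]]}}

```text
clock: 3.47
position: [0.519, 0.0824, 0.1269]
orientation: [-0.9, 1.58, -1.586]
contact_force: [0.7, 0.7, -0.1]
gripper_width: 0.501
```

```bash
python3 tgt.py .514 .082 .117 -30.5
python3 -c "
from h import *
snap('wrist','w4.png');snap('side','s4.png',(240,130,380,250),5)"
```

```text
pos [0.519  0.0824 0.1269] az -30.194911725654087 tool d now(mm) [ 2.9457  9.844  -4.1633] after turn [ 2.8914  9.9018 -4.0632] turn [-0.0086  0.0054 -0.0077] F [ 0.7102  0.6922 -0.1197] w 0.5005205568495517 t 3.4667
```

View pics/w4.png

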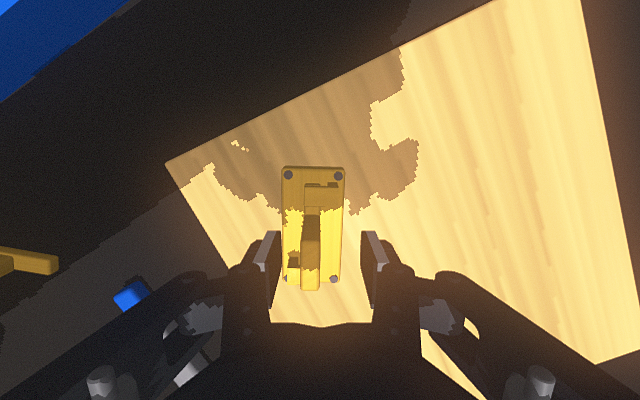

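View pics/s4.png

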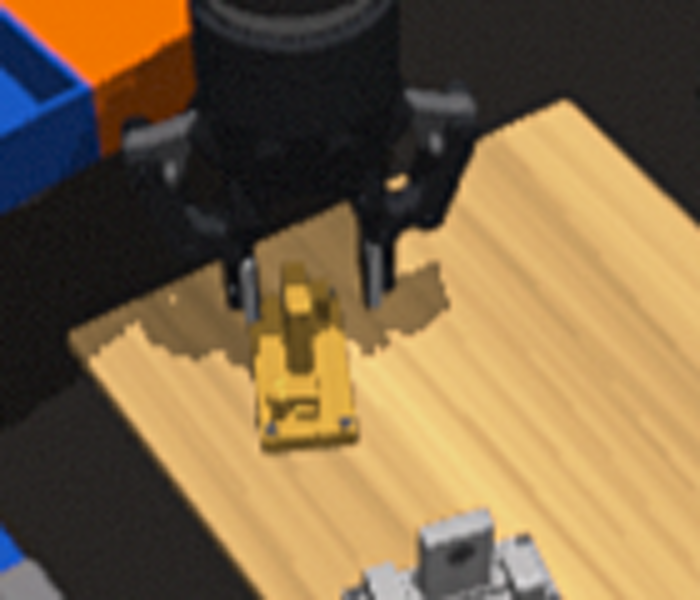

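Request:
{"method": "step_arm", "body": {"motion": [[3, 3, -4, -0.008, 0.005, -0.008, 0], [0, 4, 0, 0, 0, 0, 0], [0, 2, 0, 0, 0, 0, 0], [0, 0, 0, 0, 0, 0, 0]]}}

```text
clock: 3.9
position: [0.5167, 0.0822, 0.1236]
orientation: [-0.9, 1.584, -1.59]
contact_force: [0.1, 0.2, 0.8]
gripper_width: 0.501
```

```bash
python3 tgt.py .514 .082 .117 -30.5
```

```text
pos [0.5167 0.0822 0.1236] az -30.474092342584267 tool d now(mm) [ 1.6284  6.5607 -2.2662] after turn [ 1.5971  6.5846 -2.2188] turn [-0.0071  0.0005 -0.0049] F [0.0566 0.1997 0.7672] w 0.5010461545824471 t 3.9
```

Request:
{"method": "step_arm", "body": {"motion": [[2, 5, -3, -0.01, 0, -0.007, 0], [1, 4, -1, 0, 0, 0, 0], [0, 2, 0, 0, 0, 0, 0], [0, 0, 0, 0, 0, 0, 0]]}}

```text
clock: 4.23
position: [0.5114, 0.0817, 0.112]
orientation: [-0.913, 1.592, -1.588]
contact_force: [-0.7, 0.0, -0.2]
gripper_width: 0.496
```

```bash
python3 tgt.py .514 .082 .117 -30.5
```

```text
pos [0.5114 0.0817 0.112 ] az -30.457220368893246 tool d now(mm) [-1.5694 -4.9963  2.0681] after turn [-1.5824 -4.9857  2.0836] turn [0.0033 0.0008 0.0023] F [-0.7105  0.0326 -0.193 ] w 0.49565748617705496 t 4.2333
```

Request:
{"method": "step_arm", "body": {"motion": [[-1, -5, 2, 0.003, 0, 0.002, 0], [0, 0, 0, 0, 0, 0, 0], [0, 0, 0, 0, 0, 0, 0]]}}

```text
clock: 4.48
position: [0.5135, 0.0814, 0.1169]
orientation: [-0.91, 1.59, -1.589]
contact_force: [-0.1, -0.2, 0.1]
gripper_width: 0.496
```

```bash
python3 tgt.py .514 .082 .117 -30.5
```

```text
pos [0.5135 0.0814 0.1169] az -30.45816079739468 tool d now(mm) [-0.7287 -0.0611  0.1378] after turn [-0.7288 -0.0603  0.1373] turn [0.001  0.0007 0.0009] F [-0.1116 -0.2251  0.1382] w 0.495969370177591 t 4.4833
```

Position is good. Close with 40 N.

Request:
{"method": "step_arm", "body": {"motion": [[0, 0, 0, 0, 0, 0, 1], [0, 0, 0, 0, 0, 0, 1], [0, 0, 0, 0, 0, 0, 1], [0, 0, 0, 0, 0, 0, 1], [0, 0, 0, 0, 0, 0, 1], [0, 0, 0, 0, 0, 0, 1]], "force": 40}}

```text
clock: 4.98
position: [0.514, 0.0815, 0.1175]
orientation: [-0.909, 1.589, -1.589]
contact_force: [0.3, -0.3, -0.3]
gripper_width: 0.107
```

```bash
python3 tgt.py .514 .082 .117 -30.5
python3 -c "
from h import *
snap('scene','sc4.png',(270,130,400,240),5);snap('side','s5.png',(240,130,380,250),5)"
```

```text
pos [0.514  0.0815 0.1175] az -30.456141017147168 tool d now(mm) [-0.4284  0.5135 -0.245 ] after turn [-0.4282  0.5135 -0.2453] turn [-0.      0.0008  0.0001] F [ 0.2571 -0.3288 -0.3063] w 0.1065344533504629 t 4.9833
```

View pics/s5.png

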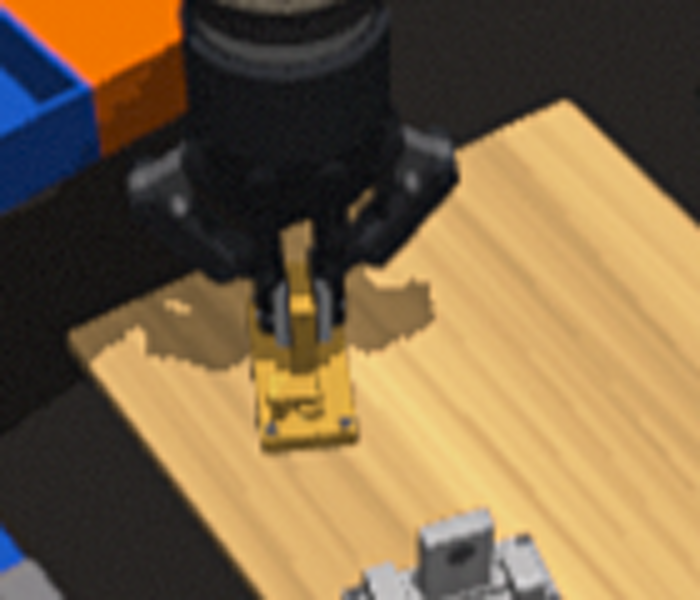

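View pics/sc4.png

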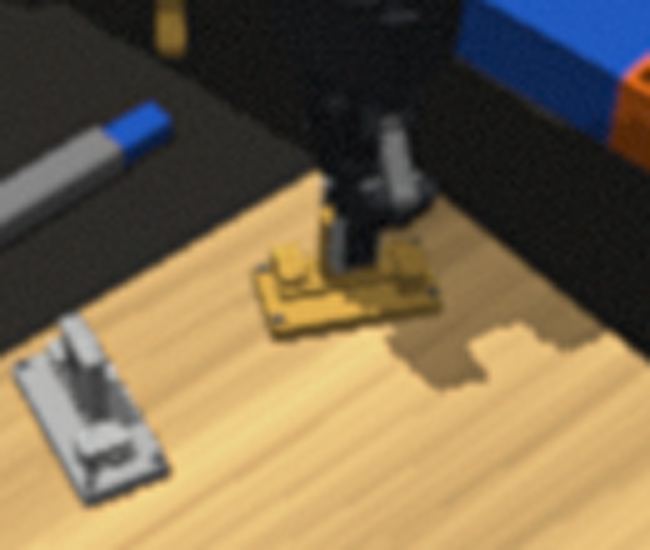

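Gripped: 9 mm between the pads. Now I'll twist counter-clockwise, which is negative about tool y.

Request:
{"method": "step_arm", "body": {"motion": [[0, 0, 0, 0, -0.08, 0, 1], [0, 0, 0, 0, -0.1, 0, 1], [0, 0, 0, 0, -0.1, 0, 1], [0, 0, 0, 0, -0.1, 0, 1], [0, 0, 0, 0, -0.1, 0, 1]]}}

```text
clock: 5.5
position: [0.5126, 0.0817, 0.1176]
orientation: [-1.196, 1.235, -1.231]
contact_force: [-1.1, -0.3, 1.2]
gripper_width: 0.11
```

```bash
python3 tgt.py .514 .0815 .1175 40
python3 -c "
from h import *
snap('scene','sc5.png',(270,130,400,240),5);snap('side','s6.png',(240,130,380,250),5)"
```

```text
pos [0.5126 0.0817 0.1176] az -1.8290742333136174 tool d now(mm) [0.1697 0.0503 1.4006] after turn [1.0604 0.0545 0.9303] turn [ 0.0026 -0.7301 -0.0016] F [-1.1431 -0.2853  1.174 ] w 0.11026423292690284 t 5.5
```

View pics/s6.png

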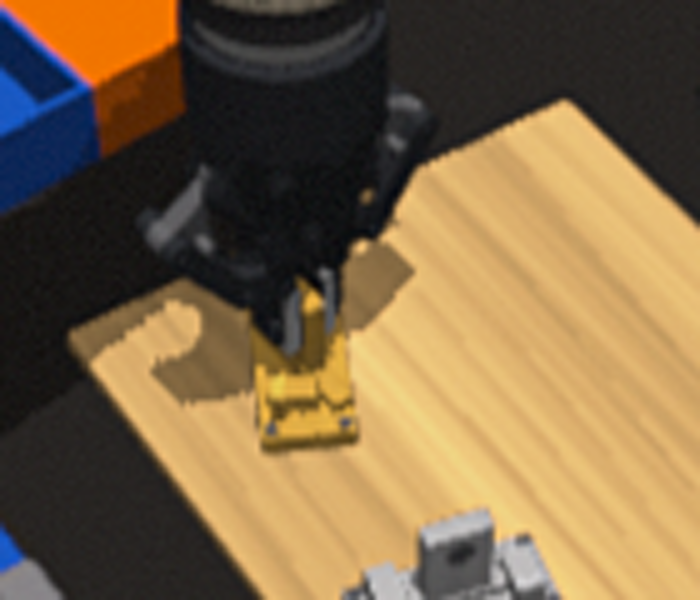

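The plate stays put and the toggle turns. I'll continue.

Request:
{"method": "step_arm", "body": {"motion": [[0, 0, 1, 0, -0.1, 0, 1], [0, 0, 0, 0, -0.12, 0, 1], [0, 0, 0, 0, -0.12, 0, 1], [0, 0, 0, 0, -0.12, 0, 1], [0, 0, 0, 0, -0.12, 0, 1], [0, 0, 0, 0, -0.12, 0, 1], [0, 0, 0, 0, 0, 0, 1]]}}

```text
clock: 6.18
position: [0.513, 0.0811, 0.1176]
orientation: [-1.457, 0.705, -0.699]
contact_force: [-0.7, 0.2, -0.5]
gripper_width: 0.11
```

```bash
python3 tgt.py .514 .0815 .1175 40
python3 -c "
from h import *
snap('side','s7.png',(240,130,380,250),5)"
```

```text
pos [0.513  0.0811 0.1176] az 38.48596341398936 tool d now(mm) [0.3173 0.0747 1.0296] after turn [0.3442 0.0791 1.0206] turn [ 0.0037 -0.0264 -0.0018] F [-0.6984  0.2461 -0.496 ] w 0.10974386291434592 t 6.1833
```

View pics/s7.png

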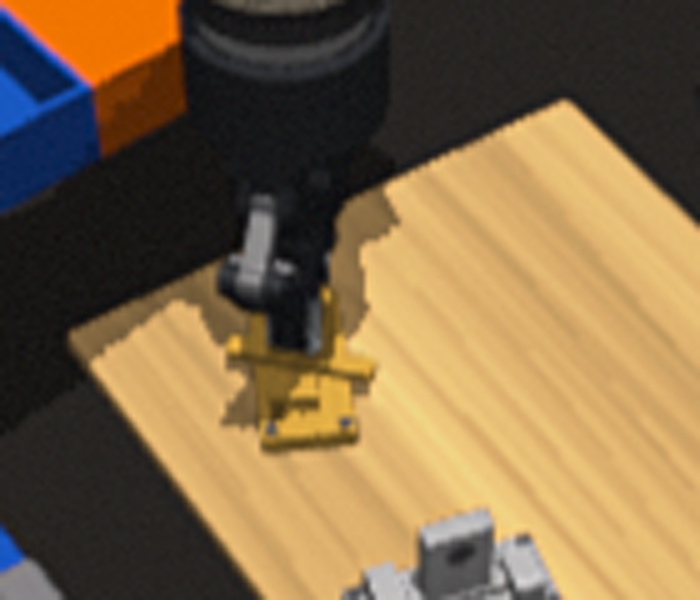

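Request:
{"method": "step_arm", "body": {"motion": [[0, -10, 0, 0, 0, 0, 1], [0, -20, 0, 0, 0, 0, 1], [0, -30, 0, 0, 0, 0, 1], [0, -30, 0, 0, 0, 0, 1], [0, -30, 0, 0, 0, 0, 1], [0, 0, 0, 0, 0, 0, 1]]}}

```text
clock: 6.73
position: [0.5114, 0.081, 0.2423]
orientation: [-1.452, 0.734, -0.72]
contact_force: [1.1, 0.5, -0.3]
gripper_width: 0.109
```

```bash
python3 tgt.py .603 .348 .25 92
python3 -c "
from h import *
snap('side','s8.png',(200,60,400,250),3.5)"
```

```text
pos [0.5114 0.081  0.2423] az 36.66375368437504 tool d now(mm) [-159.5524   -9.1268  232.7921] after turn [100.8234  -7.7023 263.6433] turn [ 0.0064 -0.9658 -0.0094] F [ 1.0981  0.4787 -0.3415] w 0.10905047638985588 t 6.7333
```

View pics/s8.png

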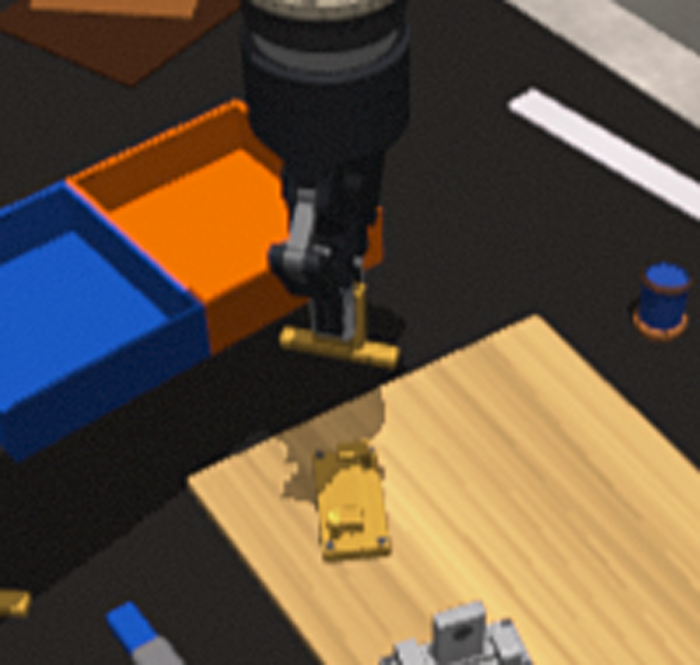

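Request:
{"method": "step_arm", "body": {"motion": [[-20, 0, 29, 0, 0, 0, 1], [-20, 0, 29, 0, 0, 0, 1], [-20, 0, 29, 0, 0, 0, 1], [-20, 0, 29, 0, 0, 0, 1], [-20, 0, 29, 0, 0, 0, 1], [-20, 0, 29, 0, 0, 0, 1], [-20, 0, 29, 0, 0, 0, 1], [-20, 0, 29, 0, 0, 0, 1], [0, 0, 0, 0, 0, 0, 1]]}}

```text
clock: 7.53
position: [0.606, 0.3553, 0.2288]
orientation: [-1.453, 0.767, -0.742]
contact_force: [-2.1, -0.9, -2.1]
gripper_width: 0.11
```

```bash
python3 tgt.py .603 .348 .10 37
python3 -c "
from h import *
snap('side','s9.png',(120,40,340,220),3.5)"
```

```text
pos [0.606  0.3553 0.2288] az 34.72405775864487 tool d now(mm) [  5.0829 128.8438  -3.9012] after turn [  4.0194 128.7595  -6.8278] turn [ 0.0213 -0.0398 -0.0066] F [-2.1065 -0.8976 -2.1081] w 0.10952328513321595 t 7.5333
```

View pics/s9.png

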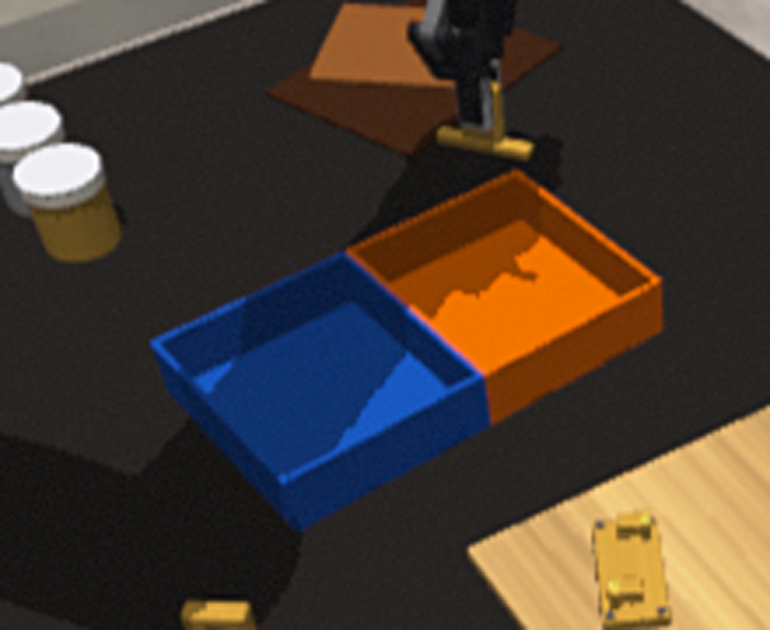

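Request:
{"method": "step_arm", "body": {"motion": [[5, 20, -4, 0.021, 0, -0.007, 1], [0, 25, 0, 0, 0, 0, 1], [0, 25, 0, 0, 0, 0, 1], [0, 20, 0, 0, 0, 0, 1], [0, 10, 0, 0, 0, 0, 1], [0, 0, 0, 0, 0, 0, 1]]}}

```text
clock: 8.08
position: [0.6017, 0.3426, 0.1209]
orientation: [-1.442, 0.764, -0.762]
contact_force: [0.6, 0.3, -1.4]
gripper_width: 0.108
```

```bash
python3 tgt.py .603 .348 .099 34.7
python3 -c "
from h import *
snap('scene','sc9.png',(330,60,510,210),4)"
```

```text
pos [0.6017 0.3426 0.1209] az 34.00967744859861 tool d now(mm) [-3.8314 21.8069  4.301 ] after turn [-3.7131 21.853   4.1685] turn [ 0.0081 -0.012   0.0031] F [ 0.5932  0.3087 -1.3927] w 0.1076440213580994 t 8.0833
```

View pics/sc9.png

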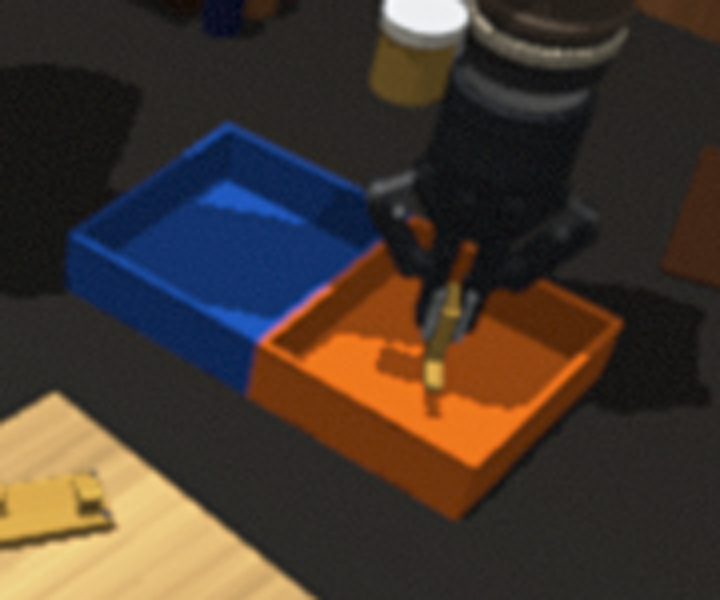

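Request:
{"method": "step_arm", "body": {"motion": [[0, 8, 0, 0.008, 0, 0.003, 1], [0, 7, 0, 0, 0, 0, 1], [0, 3, 0, 0, 0, 0, 1], [0, 0, 0, 0, 0, 0, 1]]}}

```text
clock: 8.47
position: [0.6034, 0.342, 0.1079]
orientation: [-1.428, 0.761, -0.767]
contact_force: [-0.5, -0.1, -0.6]
gripper_width: 0.111
```

```bash
python3 tgt.py .603 .348 .099 34.7
```

```text
pos [0.6034 0.342  0.1079] az 33.809644281423154 tool d now(mm) [-5.211   8.9173  2.9611] after turn [-5.157   8.9047  3.0906] turn [-0.0055 -0.0155  0.0008] F [-0.4539 -0.1342 -0.6464] w 0.11058046867669584 t 8.4667
```

Request:
{"method": "step_arm", "body": {"motion": [[0, 4, 0, -0.005, 0, 0, 1], [0, 3, 0, 0, 0, 0, 1], [0, 1.5, 0, 0, 0, 0, 1], [0, 0, 0, 0, 0, 0, 1]]}}

```text
clock: 8.8
position: [0.6047, 0.3426, 0.1016]
orientation: [-1.429, 0.762, -0.767]
contact_force: [-0.0, -0.1, -2.3]
gripper_width: 0.11
```

```bash
python3 tgt.py .603 .348 .099 34.7
```

```text
pos [0.6047 0.3426 0.1016] az 33.781958912588586 tool d now(mm) [-5.4178  2.5862  1.5689] after turn [-5.3887  2.5867  1.6656] turn [-0.0039 -0.016   0.0012] F [-0.0119 -0.1405 -2.2769] w 0.11039075080318841 t 8.8
```

Request:
{"method": "step_arm", "body": {"motion": [[0, 2, 0, -0.004, 0, 0, 1], [0, 2, 0, 0, 0, 0, 1], [0, 1.5, 0, 0, 0, 0, 1], [0, 0, 0, 0, 0, 0, 1]]}}

```text
clock: 9.13
position: [0.6052, 0.3431, 0.0979]
orientation: [-1.431, 0.763, -0.766]
contact_force: [-0.7, 0.0, -1.0]
gripper_width: 0.11
```

```bash
python3 tgt.py .603 .348 .098 34.7
```

```text
pos [0.6052 0.3431 0.0979] az 33.79302429245563 tool d now(mm) [-5.2802 -0.0931  0.932 ] after turn [-5.265  -0.087   1.0153] turn [-0.0018 -0.0158  0.0015] F [-0.7145  0.0218 -0.9792] w 0.10981053677188145 t 9.1333
```

Request:
{"method": "step_arm", "body": {"motion": [[0, 1.5, 0, 0, 0, 0, 1], [0, 0, 0, 0, 0, 0, 1], [0, 0, 0, 0, 0, 0, 0.3], [0, 0, 0, 0, 0, 0, 0.3], [0, 0, 0, 0, 0, 0, 0.3], [0, 0, 0, 0, 0, 0, 0.3]]}}

```text
clock: 9.63
position: [0.6057, 0.3435, 0.0976]
orientation: [-1.429, 0.762, -0.767]
contact_force: [-0.1, -0.6, -0.5]
gripper_width: 0.35
```

```bash
python3 tgt.py .603 .348 .098 34.7
python3 -c "
from h import *
snap('scene','sc10.png',(330,60,510,210),4);snap('side','s10.png',(120,40,340,220),3.5)"
```

```text
pos [0.6057 0.3435 0.0976] az 33.802159357973046 tool d now(mm) [-5.2164 -0.4094  0.2789] after turn [-5.212  -0.4022  0.359 ] turn [-0.0041 -0.0157  0.0016] F [-0.062  -0.5795 -0.5309] w 0.35013777213008873 t 9.6333
```

View pics/sc10.png

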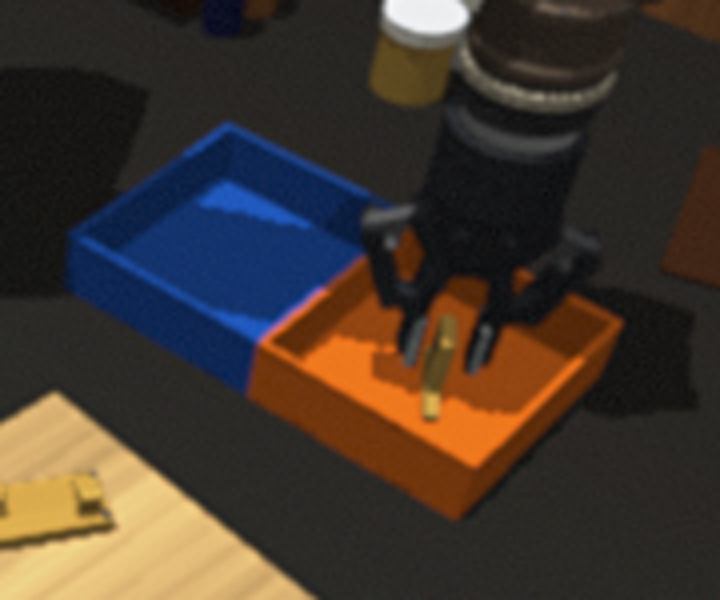

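Request:
{"method": "step_arm", "body": {"motion": [[0, -20, 0, 0, 0, 0, 0.3], [0, -35, 0, 0, 0, 0, 0.3], [0, -35, 0, 0, 0, 0, 0.3], [0, -35, 0, 0, 0, 0, 0.3], [0, -20, 0, 0, 0, 0, 0.3], [0, 0, 0, 0, 0, 0, 0.3]]}}

```text
clock: 10.23
position: [0.6033, 0.3423, 0.2439]
orientation: [-1.437, 0.767, -0.764]
contact_force: [0.0, -0.6, -0.1]
gripper_width: 0.351
```

```bash
python3 tgt.py .53 .06 .25 -30
python3 -c "
from h import *
snap('scene','sc11.png',(330,60,510,210),4)"
```

```text
pos [0.6033 0.3423 0.2439] az 33.800164068110114 tool d now(mm) [ 193.8712   -4.7867 -217.9809] after turn [281.1514  -6.1384  77.723 ] turn [0.0044 1.1135 0.0038] F [ 0.0063 -0.5724 -0.0869] w 0.3513289397521534 t 10.2333
```

View pics/sc11.png

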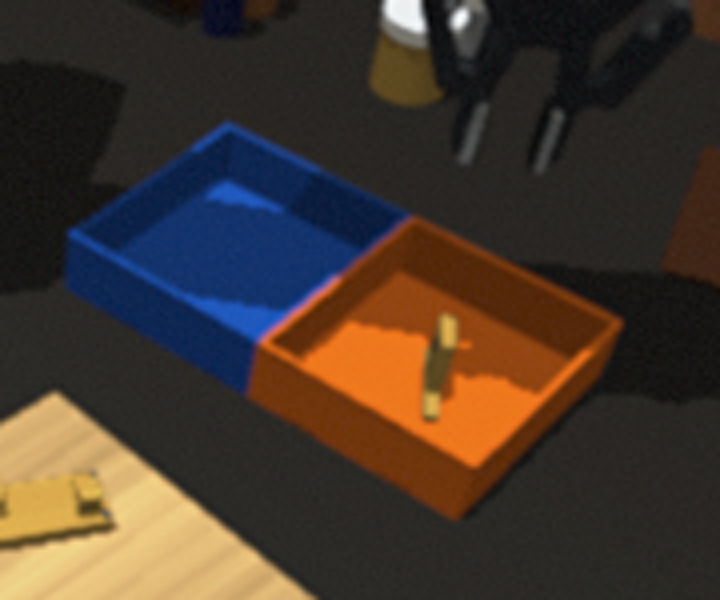

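Request:
{"method": "step_arm", "body": {"motion": [[24, -1, -27, 0, 0, 0, -0.5], [24, -1, -27, 0, 0, 0, -0.5], [24, -1, -27, 0, 0, 0, -0.5], [24, -1, -27, 0, 0, 0, -0.5], [24, -1, -27, 0, 0, 0, -0.5], [24, -1, -27, 0, 0, 0, -0.5], [24, -1, -27, 0, 0, 0, -0.5], [24, -1, -27, 0, 0, 0, -0.5], [0, 0, 0, 0, 0, 0, -0.5]]}}

```text
clock: 11.03
position: [0.5237, 0.0536, 0.2351]
orientation: [-1.453, 0.774, -0.749]
contact_force: [0.1, 1.1, 0.8]
gripper_width: 0.75
```

Request:
{"method": "step_arm", "body": {"motion": [[0, 0, 0, 0, 0.12, 0, -0.5], [0, 0, 0, 0, 0.12, 0, -0.5], [0, 0, 0, 0, 0.12, 0, -0.5], [0, 0, 0, 0, 0.12, 0, -0.5], [0, 0, 0, 0, 0.12, 0, -0.5], [0, 0, 0, 0, 0.12, 0, -0.5], [0, 0, 0, 0, 0.12, 0, -0.5], [0, 0, 0, 0, 0.12, 0, -0.5], [0, 0, 0, 0, 0.12, 0, -0.5], [0, 0, 0, 0, 0, 0, -0.5]]}}

```text
clock: 11.87
position: [0.5169, 0.05, 0.2186]
orientation: [-0.956, 1.612, -1.589]
contact_force: [-0.2, -0.3, -0.5]
gripper_width: 0.749
```

```bash
python3 tgt.py .514 .0825 .25 -30.5
python3 -c "
from h import *
snap('wrist','w5.png');snap('wrist','w6.png',(270,90,380,240),4)"
```

```text
pos [0.5169 0.05   0.2186] az -30.45986970646843 tool d now(mm) [-25.5135 -31.5983 -19.9897] after turn [-26.4828 -31.4118 -18.9984] turn [0.0325 0.0012 0.0315] F [-0.162  -0.2538 -0.5441] w 0.7494094083603676 t 11.8667
```

View pics/w5.png

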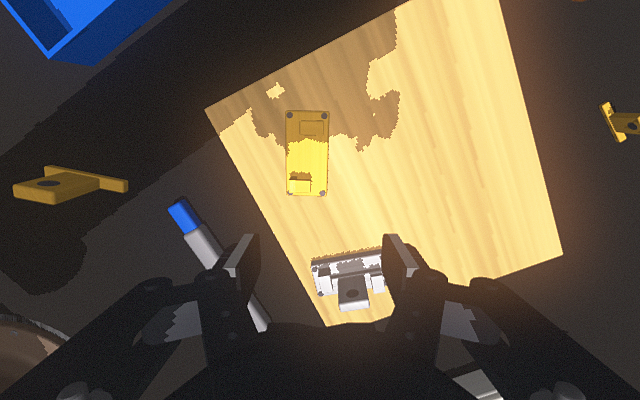

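View pics/w6.png

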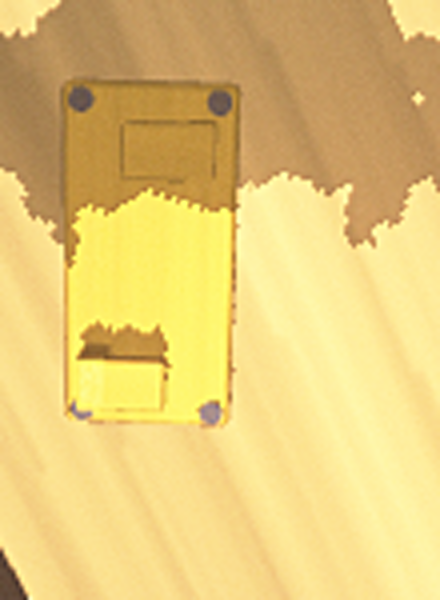

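```bash
python3 - <<'E'
from h import *
np.set_printoptions(precision=4,suppress=True)
s=manip.read_state();c=wcam(s["position"],s["orientation"],camera("wrist"))
P=np.array([ray(c,un(p,(270,90),4),.024) for p in [(64,83),(240,87),(229,424),(65,420)]]);print(P,P.mean(0))
d=(P[0]+P[1]-P[2]-P[3])/2;w=(P[1]+P[2]-P[0]-P[3])/2;print(np.linalg.norm(d),np.linalg.norm(w),np.degrees(np.arctan2(d[1],d[0])),np.degrees(np.arctan2(w[1],w[0])))
E
python3 tgt.py .514 .083 .16 -30.5
```

```text
[[0.5182 0.1257 0.024 ]
 [0.5517 0.1054 0.024 ]
 [0.5108 0.0385 0.024 ]
 [0.4765 0.059  0.024 ]] [0.5143 0.0822 0.024 ]
0.07855695187379892 0.03953517700510596 58.279022083802296 -31.094043347007897
pos [0.5171 0.05   0.2193] az -30.090339718716148 tool d now(mm) [-28.8331  58.9748 -17.3559] after turn [-26.8577  59.2509 -19.4574] turn [0.0319 0.0076 0.031 ] F [-0.1839 -0.3409 -0.0762] w 0.7483720074831933 t 12.0167
```

Request:
{"method": "step_arm", "body": {"motion": [[-27, 0, -19, 0.032, 0.012, 0.031, -0.5], [0, 25, 0, 0, 0, 0, -0.5], [0, 25, 0, 0, 0, 0, -0.5], [0, 10, 0, 0, 0, 0, -0.5], [0, 0, 0, 0, 0, 0, -0.5]]}}

```text
clock: 12.43
position: [0.5153, 0.0846, 0.1575]
orientation: [-0.908, 1.582, -1.585]
contact_force: [-0.4, 0.4, -0.2]
gripper_width: 0.753
```

```bash
python3 tgt.py .5143 .0825 .11 -31
```

```text
pos [0.5153 0.0846 0.1575] az -30.08421460142193 tool d now(mm) [ 2.4598 47.4599 -0.0361] after turn [ 2.2884 47.4681  0.1957] turn [-0.0041  0.016  -0.0036] F [-0.444   0.3671 -0.1994] w 0.7529398663393605 t 12.4333
```

Request:
{"method": "step_arm", "body": {"motion": [[3, 15, 0, -0.004, 0.016, -0.004, -0.5], [0, 20, 0, 0, 0, 0, -0.5], [0, 12, 0, 0, 0, 0, -0.5], [0, 0, 0, 0, 0, 0, -0.5]]}}

```text
clock: 12.77
position: [0.5152, 0.0815, 0.1119]
orientation: [-0.904, 1.592, -1.594]
contact_force: [-0.6, -0.8, -0.2]
gripper_width: 0.747
```

```bash
python3 tgt.py .5143 .0825 .092 -31
python3 -c "
from h import *
snap('wrist','w7.png')
snap('side','s11.png',(240,130,380,250),5)"
```

```text
pos [0.5152 0.0815 0.1119] az -30.790670657144723 tool d now(mm) [-0.4016 19.8787 -1.3655] after turn [-0.4101 19.8809 -1.3318] turn [-0.0018  0.0037 -0.0007] F [-0.5584 -0.7863 -0.1985] w 0.7467807845547615 t 12.7667
```

View pics/w7.png

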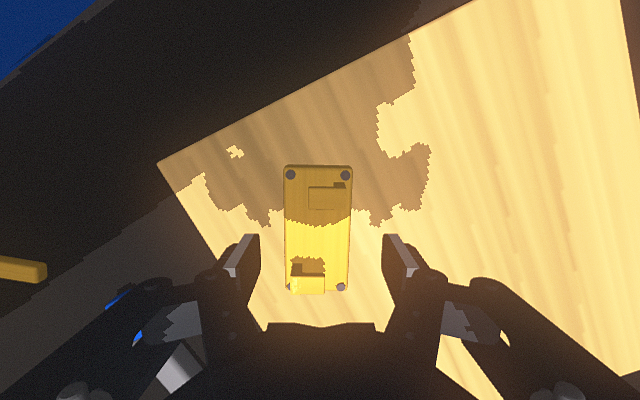

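View pics/s11.png

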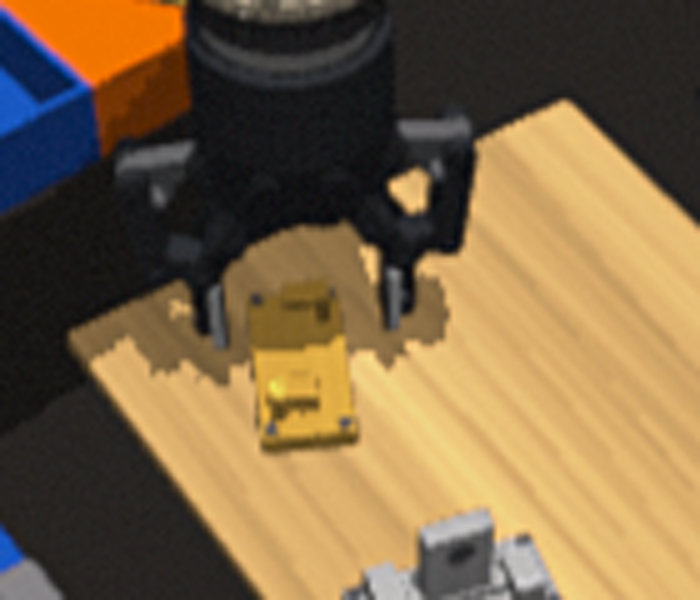

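Request:
{"method": "step_arm", "body": {"motion": [[0, 8, -1.5, -0.002, 0.004, 0, -0.5], [0, 8, 0, 0, 0, 0, -0.5], [0, 5, 0, 0, 0, 0, -0.5], [0, 0, 0, 0, 0, 0, -0.5]]}}

```text
clock: 13.2
position: [0.5174, 0.0826, 0.0952]
orientation: [-0.893, 1.591, -1.596]
contact_force: [-0.9, 1.3, 0.0]
gripper_width: 0.749
```

```bash
python3 tgt.py .5143 .0825 .085 -31
```

```text
pos [0.5174 0.0826 0.0952] az -31.038469109157298 tool d now(mm) [ 1.7502 10.1348 -2.6588] after turn [ 1.6832 10.1626 -2.5952] turn [-0.0064 -0.0007 -0.0064] F [-0.8644  1.2799  0.001 ] w 0.7491733912210022 t 13.2
```

Request:
{"method": "step_arm", "body": {"motion": [[1, 4, -2, -0.006, 0, -0.006, -0.5], [0, 4, 0, 0, 0, 0, -0.5], [0, 1, 0, 0, 0, 0, -0.5], [0, 0, 0, 0, 0, 0, -0.5]]}}

```text
clock: 13.53
position: [0.515, 0.0829, 0.0854]
orientation: [-0.903, 1.596, -1.596]
contact_force: [-0.5, -0.9, 0.6]
gripper_width: 0.75
```

```bash
python3 tgt.py .5143 .0825 .085 -31
python3 -c "
from h import *
snap('side','s12.png',(240,130,380,250),5)"
```

```text
pos [0.515  0.0829 0.0854] az -31.020370804617674 tool d now(mm) [ 0.737   0.4391 -0.429 ] after turn [ 0.7369  0.439  -0.4294] turn [ 0.0002 -0.0004  0.0001] F [-0.5474 -0.913   0.6229] w 0.7501535313228261 t 13.5333
```

View pics/s12.png

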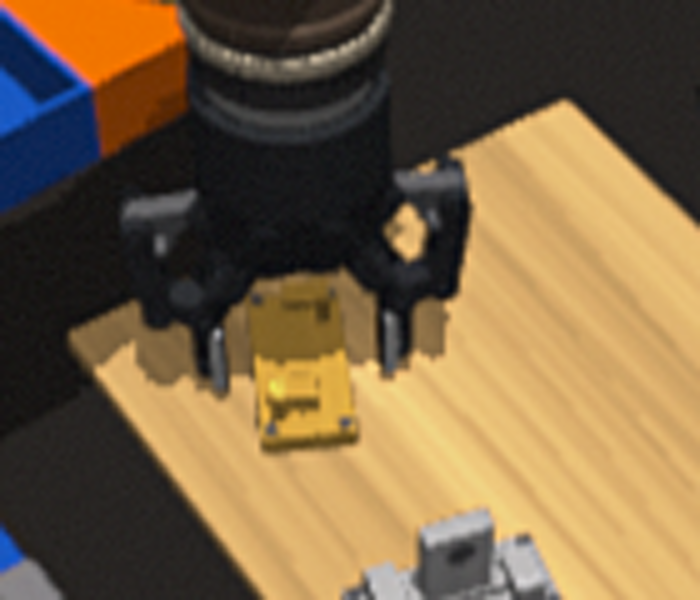

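Request:
{"method": "step_arm", "body": {"motion": [[0, 0, 0, 0, 0, 0, -0.1], [0, 1, 0, 0, 0, 0, -0.1], [0, 0, 0, 0, 0, 0, -0.1]]}}

```text
clock: 13.83
position: [0.5153, 0.083, 0.0848]
orientation: [-0.902, 1.595, -1.596]
contact_force: [0.2, -0.9, 0.5]
gripper_width: 0.549
```

```bash
python3 tgt.py .5143 .0825 .085 -31
python3 -c "
from h import *
snap('side','s13.png',(265,165,345,235),9)"
```

```text
pos [0.5153 0.083  0.0848] az -31.014961426322678 tool d now(mm) [ 0.9185 -0.2169 -0.6223] after turn [ 0.9184 -0.2164 -0.6226] turn [-0.0004 -0.0003 -0.0003] F [ 0.2036 -0.8753  0.4973] w 0.5493860682991581 t 13.8333
```

View pics/s13.png

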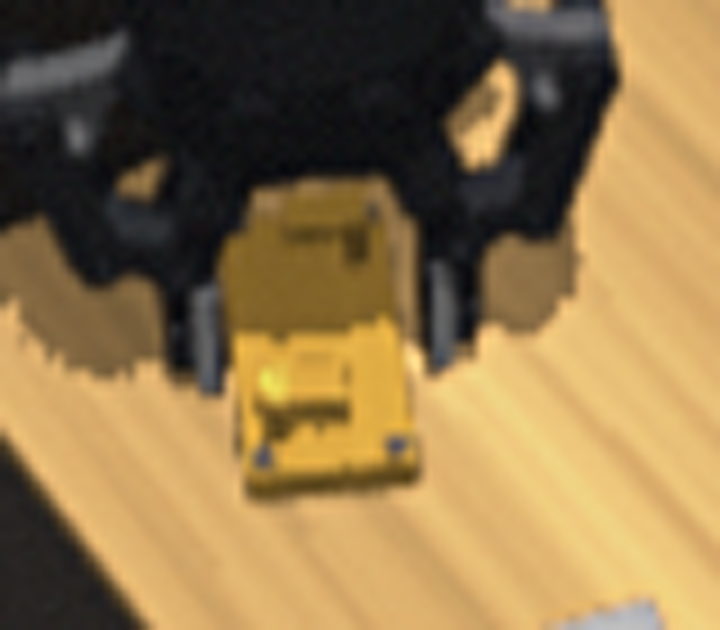

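Request:
{"method": "step_arm", "body": {"motion": [[0, 1, 0, 0, 0, 0, 1], [0, 0, 0, 0, 0, 0, 1], [0, 0, 0, 0, 0, 0, 1], [0, 0, 0, 0, 0, 0, 1], [0, 0, 0, 0, 0, 0, 1]], "force": 60}}

```text
clock: 14.3
position: [0.5154, 0.083, 0.0848]
orientation: [-0.901, 1.595, -1.596]
contact_force: [-0.3, 0.3, 1.7]
gripper_width: 0.45
```

Request:
{"method": "step_arm", "body": {"motion": [[0, -6, 0, 0, 0, 0, 1], [0, -10, 0, 0, 0, 0, 1], [0, -15, 0, 0, 0, 0, 1], [0, 0, 0, 0, 0, 0, 1]]}}

```text
clock: 14.63
position: [0.5142, 0.0828, 0.1166]
orientation: [-0.905, 1.597, -1.595]
contact_force: [0.7, 0.3, -2.1]
gripper_width: 0.446
```

```bash
python3 tgt.py .5143 .0825 .25 -31
python3 -c "
from h import *
snap('side','s14.png',(240,130,380,250),5)"
```

```text
pos [0.5142 0.0828 0.1166] az -31.018737876026822 tool d now(mm) [   0.402  -133.3696   -0.033 ] after turn [   0.2115 -133.3698    0.2281] turn [ 0.002  -0.0003  0.0014] F [ 0.6696  0.3032 -2.1472] w 0.44634802346393637 t 14.6333
```

View pics/s14.png

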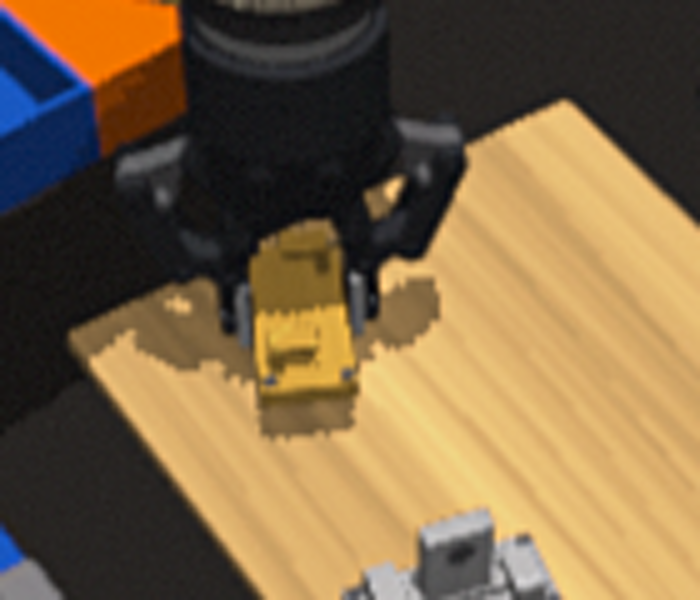

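Request:
{"method": "step_arm", "body": {"motion": [[0, -25, 0, 0, 0, 0, 1], [0, -30, 0, 0, 0, 0, 1], [0, -30, 0, 0, 0, 0, 1], [0, -15, 0, 0, 0, 0, 1], [-15, 0, -15, 0, 0, 0, 1], [-24, 0, -24, 0, 0, 0, 1], [-24, 0, -24, 0, 0, 0, 1], [-24, 0, -24, 0, 0, 0, 1], [-24, 0, -24, 0, 0, 0, 1], [-24, 0, -24, 0, 0, 0, 1], [-24, 0, -24, 0, 0, 0, 1], [-15, 0, -15, 0, 0, 0, 1]]}}

```text
clock: 15.68
position: [0.4528, 0.3265, 0.2147]
orientation: [-0.903, 1.607, -1.605]
contact_force: [0.6, -0.0, -2.2]
gripper_width: 0.451
```

```bash
python3 tgt.py .453 .341 .15 -25
python3 -c "
from h import *
snap('scene','sc14.png',(300,40,500,200),4)"
```

```text
pos [0.4528 0.3265 0.2147] az -31.685851754188622 tool d now(mm) [-12.8803  64.6302  -7.0845] after turn [-13.2414  64.6751  -5.9125] turn [ 0.0055 -0.1167  0.0061] F [ 0.6321 -0.0071 -2.1945] w 0.45139441169847067 t 15.6833
```

View pics/sc14.png

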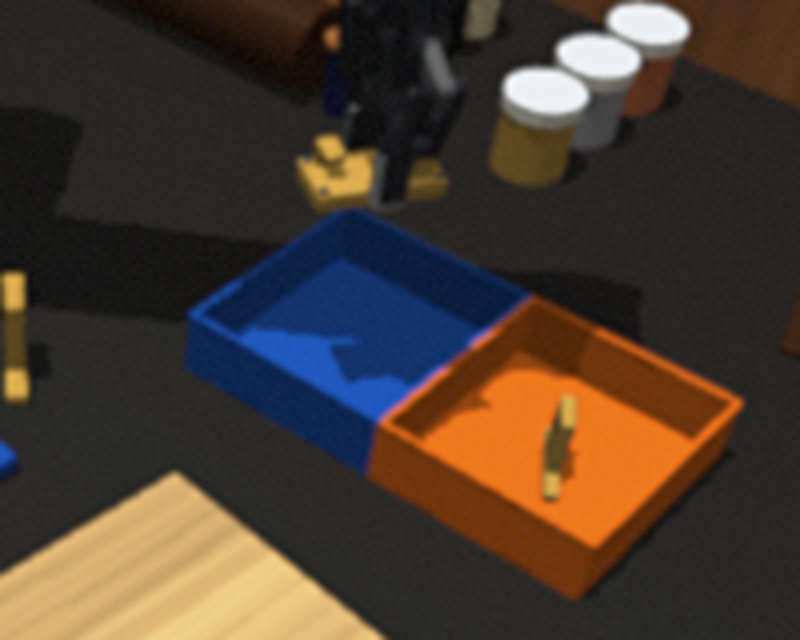

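Request:
{"method": "step_arm", "body": {"motion": [[-13, 10, -6, 0.005, 0, 0.006, 1], [0, 25, 0, 0, 0, 0, 1], [0, 25, 0, 0, 0, 0, 1], [0, 25, 0, 0, 0, 0, 1], [0, 20, 0, 0, 0, 0, 1], [0, 5, 0, 0, 0, 0, 1], [0, 0, 0, 0, 0, 0, 1]]}}

```text
clock: 16.32
position: [0.452, 0.347, 0.0976]
orientation: [-0.902, 1.599, -1.596]
contact_force: [0.3, -1.2, -2.0]
gripper_width: 0.449
```

```bash
python3 tgt.py .453 .341 .077 -32
python3 -c "
from h import *
snap('scene','sc15.png',(300,40,500,200),4)"
```

```text
pos [0.452  0.347  0.0976] az -31.12510652427989 tool d now(mm) [ 4.6454 20.5785  4.0139] after turn [ 4.579  20.5857  4.0529] turn [ 0.0015  0.0153 -0.0002] F [ 0.3432 -1.1719 -1.9572] w 0.4486601045385502 t 16.3167
```

View pics/sc15.png

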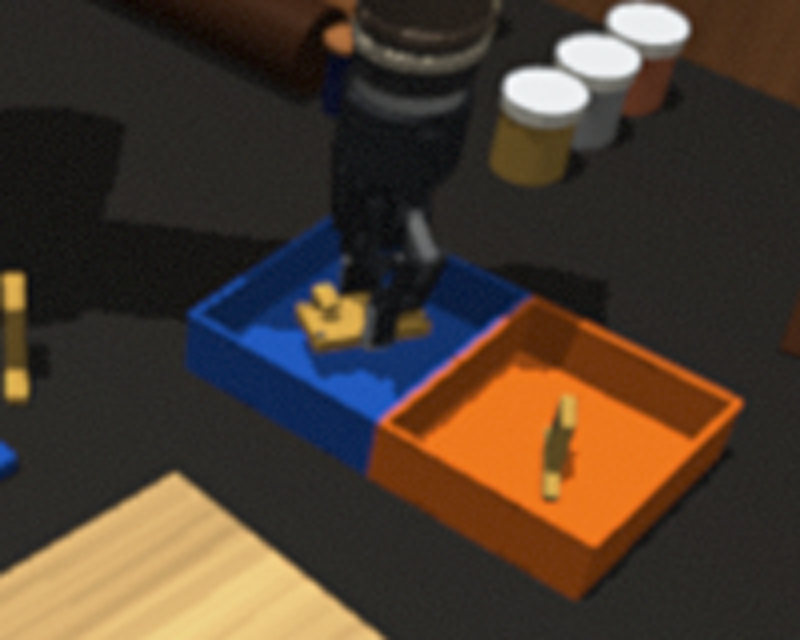

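Request:
{"method": "step_arm", "body": {"motion": [[3, 8, 3, 0, 0, 0, 1], [0, 7, 0, 0, 0, 0, 1], [0, 3, 0, 0, 0, 0, 1], [0, 0, 0, 0, 0, 0, 1]]}}

```text
clock: 16.7
position: [0.4553, 0.3432, 0.0824]
orientation: [-0.895, 1.598, -1.594]
contact_force: [0.7, 0.7, -2.4]
gripper_width: 0.445
```

```bash
python3 tgt.py .453 .341 .077 -32
```

```text
pos [0.4553 0.3432 0.0824] az -31.177396254338174 tool d now(mm) [ 3.1284  5.3388 -0.7802] after turn [ 3.1088  5.3571 -0.7312] turn [-0.0008  0.0144 -0.0057] F [ 0.7273  0.7163 -2.3738] w 0.4454266473452573 t 16.7
```

Request:
{"method": "step_arm", "body": {"motion": [[0, 3, 0, 0, 0, -0.005, 1], [0, 2, 0, 0, 0, 0, 1], [0, 1, 0, 0, 0, 0, 1], [0, 1, 0, 0, 0, 0, 1], [0, 0, 0, 0, 0, 0, 1]]}}

```text
clock: 17.12
position: [0.4564, 0.3439, 0.0769]
orientation: [-0.896, 1.597, -1.597]
contact_force: [0.1, -0.0, -2.3]
gripper_width: 0.452
```

```bash
python3 tgt.py .453 .341 .077 -32
```

```text
pos [0.4564 0.3439 0.0769] az -31.193324060166375 tool d now(mm) [ 4.2629 -0.0752 -1.3919] after turn [ 4.2823 -0.0569 -1.3319] turn [-0.0022  0.0141 -0.0036] F [ 0.0753 -0.0414 -2.3269] w 0.45219138512850704 t 17.1167
```

Request:
{"method": "step_arm", "body": {"motion": [[0, 1.5, 0, 0, 0, 0, 1], [0, 0, 0, 0, 0, 0, 1], [0, 0, 0, 0, 0, 0, -0.2], [0, 0, 0, 0, 0, 0, -0.2], [0, 0, 0, 0, 0, 0, -0.2]]}}

```text
clock: 17.53
position: [0.4573, 0.3448, 0.0784]
orientation: [-0.892, 1.596, -1.595]
contact_force: [-0.3, 0.2, 0.7]
gripper_width: 0.598
```

Request:
{"method": "step_arm", "body": {"motion": [[0, -15, 0, 0, 0, 0, -0.2], [0, -30, 0, 0, 0, 0, -0.2], [0, -35, 0, 0, 0, 0, -0.2], [0, -35, 0, 0, 0, 0, -0.2], [0, -35, 0, 0, 0, 0, -0.2], [0, 0, 0, 0, 0, 0, -0.2], [0, 0, 0, 0, 0, 0, -0.2], [0, 0, 0, 0, 0, 0, -0.2]]}}

```text
clock: 18.2
position: [0.456, 0.3441, 0.2338]
orientation: [-0.893, 1.596, -1.595]
contact_force: [0.3, 0.3, 0.4]
gripper_width: 0.602
```

```bash
python3 tgt.py .453 .341 .077 -32
python3 -c "
from h import *
snap('scene','sc16.png',(240,40,500,235),3);snap('side','s16.png')"
```

```text
pos [0.456  0.3441 0.2338] az -31.162740702303516 tool d now(mm) [  5.2573 156.7852  -1.4401] after turn [  4.2351 156.8204  -0.8551] turn [-0.0033  0.0146 -0.0066] F [0.2528 0.2624 0.3726] w 0.6015399968236789 t 18.2
```

View pics/sc16.png

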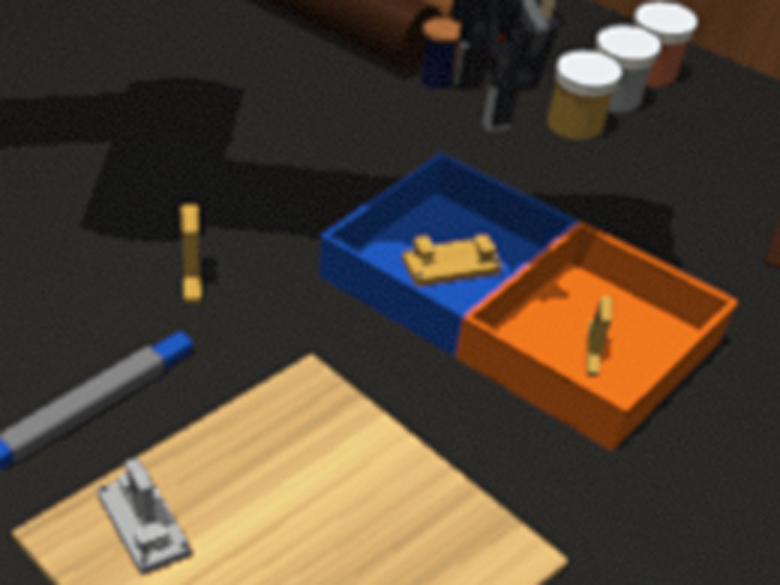

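View pics/s16.png

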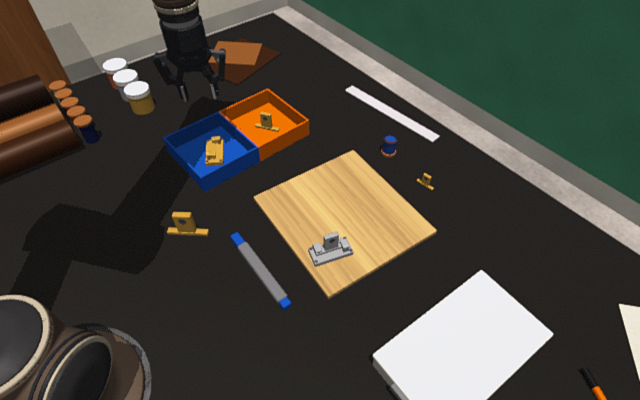

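The side view shows the toggle standing in orange at (266,122) and the plate flat in blue at (215,150). The steel clasp is unchanged at (330,248), and the gripper is clear.

```bash
python3 -c "
from station import ticket
print(ticket.hand_in())"
```

```text
the job is handed in; nothing more can be done
None
```

The brass clasp is apart and sorted. I handed the job in at about 18 s of the 58 s allowed; the hand-in gives no verdict.

- **Taking it apart:** I gripped the middle-sized toggle, the one in the brass clasp, by its blade. I twisted it about 69° counter-clockwise, lifted it out and stood it in the orange compartment. Then I gripped the plate across its 40 mm width and set it flat in the blue compartment.
- **Last checks:** The final pictures show both parts inside their compartments. The steel clasp, the look-alikes and the other objects look unmoved. The gripper is open and about 0.1 m above the tray.
- **Forces:** The wrist-force readings, taken at the end of each move, stayed under about 4 N.
- **Disagreements:** The cameras differed by 2–4 mm on where the plate was, and several moves fell short or overshot by a few mm. I corrected for both before each grasp.

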